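Pin the inspection carriage into line

ROBOT

A 7-joint arm with a two-finger parallel gripper is mounted at the origin on the work surface. World frame = base frame: x ahead of the robot, y to its left, z up, the work surface at z = 0. Lengths are in m, angles in rad, forces in N, time in s.
With the tool pointing down it reaches from about 0.4 to 0.85 m from the base axis. Payload 6.9 kg.
Tool frame: the origin (TCP) lies midway between the tips of the shut fingers; the grasp point (between the pads) lies 19 mm behind it; z points along the fingers, y is the line along which they close (so a half turn about z gives the same grasp; the last joint's range is limited). The gripper opens to 85 mm and grips with 20 to 120 N. Pads are 22 mm wide; open, the fingers measure 114 mm over their backs; the gripper's body (76 mm by 85 mm) begins 54 mm behind the grasp point. The pads swing forward as they close: fully open they stand 13 mm farther back than shut.
Start: joints at [-1.091, 0.507, -0.238, 1.5, 0.126, 1.149, -0.155], TCP at [0.228, 0.582, 0.231] pointing down, gripper open.
Joint ranges: [-3.08, 3.08], [-0.24, 2.05], [-1.43, 1.35], [0, 2.5], [-1.52, 4.66], [0.17, 1.96], [-2.89, 2.89]. Speed limits (rad/s): [2.39, 2.39, 3.14, 3.14, 3.14, 3.14, 3.14].

INTERFACE

Orientations are given as [roll, pitch, yaw] about the fixed x, y, z axes, in that order (R = Rz(yaw) Ry(pitch) Rx(roll)).
In Python, from station import bot, planner, viewer, monitor gives the robot as it stands. The module is installed in compiled form; this text tells all that it offers. Calls block until the motion is done:
- bot.goto(position, orientation): joint-space move of the TCP to a pose.
- bot.servo_line(position, rot=None, max_speed=0.15, threshold=None): straight line of the TCP; rot=None keeps the orientation; max_speed is the mean speed in m/s. With threshold (N) it stops when the force on the tool has changed by that much, and returns True; else False.
- bot.move_j(angles): joint-space move.
- bot.gripper_to(opening): finger opening in m; the grip force is fixed at half the most; returns when the fingers have stopped.
- bot.sleep(seconds).
- planner.solve_ik(position, orientation): joint angles nearest the present ones, or None.
- viewer.capture(name): name is "scene" or "top" or "wrist"; returns a dict with "frame" (480x640x3 uint8, red, green, blue), "z_map" (480x640 float32, m along the optical axis (not along the pixel's ray), 0 where there is no reading), "vfov" (degrees; the focal length in pixels is half the picture's height over the tangent of half this angle, whatever the lens; pixels are square), "cx", "cy" (the principal point, pixels), "R" (3x3) and "t" (3): a world point X has camera coordinates R X + t; the wrist camera has in their place "T_tool_cam" (4x4, takes a point from camera to tool coordinates, whose origin is the TCP and whose axes are the flange's). Camera axes: x right, y down, z forward; pixel columns grow to the right and rows downward; lengths in m; the calibration is good to about 2 mm. A picture is of the moment at which its call begins: read the wrist's pose just before it.
A pose or a line that the arm cannot do raises bot.PlanningError and nothing moves.
- bot.sign_off(): hands the job in; it is judged then, once.
Readings, each from a call of its own:
- monitor.current_time(): time.
- monitor.current_joint_positions(): joint angles.
- monitor.current_dq(): joint speeds.
- monitor.current_joint_efforts(): joint torques, N m.
- monitor.current_position(): TCP position.
- monitor.current_eef_rot(): TCP orientation.
- monitor.current_force(): force on the tool from outside, world axes, zero at the start.
- monitor.current_wrist_torque(): the same for the moment, N m.
- monitor.current_gripper_width(): finger opening in m.
- monitor.current_gripper_force(): force on a finger pad.
Only numpy, scipy, OpenCV 4.12 (cv2) and the standard library are available. Lean on these libraries where they do the work, as an engineer would, in place of code of your own. Each camera call takes 0.05 s, during which the arm holds its last target. There are 200 camera calls.

TASK

The aluminium carriage on the inspection fixture sits out of line, so its hole does not match the hole in the steel base below. Take the brass tapered pin with the orange knob from the rack and press it down, nose first, through the carriage and into the base until its flange is fully home on the carriage, so that the taper itself (not your gripper) pulls the two holes into line. Leave the pin standing upright there.

Things in the scene. Friction and masses are not known exactly. Their poses are not given: they have to be found in the camera images.
- pin_grip (a point): Middle of the upright orange knob (26 mm diameter, 48 mm tall) of the loose brass tapered pin, about 0.3 kg: grip here from above. z up along the pin. Below this point: top of the flange 24 mm, its underside 29 mm (46 mm diameter), end of the straight 35 mm shank 47 mm, then the taper to the 8 mm nose at 91 mm. Starts hanging by its flange in any one of the rack's three slots.
- base_hole (a point): Centre of the 38 mm round hole in the fixed steel base, at its upper face (55 mm above the table; 20 mm thick, empty below). z up, y along the carriage's slide. Fixture 130 mm (x) by 230 mm (y), its centre 50 mm from here towards -y; blue rails 70 mm high along both long sides; rows of white ceramic caps on the carriage, top 78 mm high, 58 mm or more away towards -y.
- carriage (a joint): Carriage (aluminium plate, upper face 68 mm above the table, 12 mm thick, 1 mm above the base): displacement in m of its 38 mm hole from the base hole along base_hole's y; 0 in line, starts at 0.007 to 0.011. The opening left for the nose is centred half-way between the two holes. Slides with 4 N friction, no spring; held upright, the pin needs only 2 to 10 N of push; merely dropped in, it tips and jams.
- rack_top (a point): Centre of the top of the fixed white pin rack, 70 mm (x) by 200 mm (y), 85 mm high; its y, the row of three slots 64 mm apart, is within 20 degrees of world y, so its x sides are free for fingers. The other slots hold steel straight plugs, equally tall (knob tops 138 mm above the table: lift the pin 130 mm to pass over), with black and blue knobs; they do not fit the displaced holes.
Mind the look-alikes: they are no part of the job. What is shaped like the part that bears pin_grip but pink or purple is not meant.

How it is judged:
On the way:
1. the pin's nose stands in the holes while the carriage is still out of line (z of pin_grip in the frame of base_hole below 0.095 m and horizontal distance between pin_grip and base_hole below 0.02 m and angle between pin_grip's own z axis and vertical below 0.25 rad and value of joint carriage above 0.0055 m), for 0.04 s.
At the end, for the whole second after the job is handed in: The brass pin stands in both holes, upright within 10 degrees, knob within 10 mm of the base hole's axis, flange down on the carriage (gap under 5 mm), carriage hole within 4.5 mm of the base hole. Its nose had entered while the carriage was still over 5.5 mm out of line (value of joint carriage between -0.0045 and 0.0045 m and horizontal distance between pin_grip and base_hole below 0.01 m and z of pin_grip in the frame of base_hole between 0.03 and 0.048 m and angle between pin_grip's own z axis and vertical below 0.17 rad); the robot touches nothing.
It also fails if it takes over 42 s, if anything falls off the work surface, if the arm or the gripper's body presses on something with over 40 N, if the wrist force passes 120 N, or if a joint passes its speed limit or range.

## Working session

There is one attempt and no reset: what is moved stays moved. The work goes in short steps, each a Python script; the robot and the scene stay as the last script left them, time stands still between calls to the robot, and variables do not carry over. Pictures are saved under pics/ and viewed, at most 10 in all, crops included, and the job is handed in when it is done.

```bash
mkdir -p pics
cat > h.py <<'E'
from station import bot, planner, viewer, monitor
import numpy as np, cv2
from scipy.spatial.transform import Rotation as Ro
def cap(n):
    p=np.array(monitor.current_position()); r=monitor.current_eef_rot()
    d=viewer.capture(n); d["f"]=240/np.tan(np.radians(d["vfov"])/2)
    if n=="wrist":
        T=np.eye(4); T[:3,:3]=Ro.from_euler('xyz',r).as_matrix(); T[:3,3]=p
        W=T@np.array(d["T_tool_cam"])
    else:
        R=np.array(d["R"]);t=np.array(d["t"]); W=np.eye(4); W[:3,:3]=R.T; W[:3,3]=-R.T@t
    d["W"]=W; return d
def ray(d,u,v):
    return d["W"][:3,3], d["W"][:3,:3]@np.array([(u-d["cx"])/d["f"],(v-d["cy"])/d["f"],1.])
def onplane(d,u,v,z):
    o,r=ray(d,u,v); return o+r*(z-o[2])/r[2]
def dep(d,u,v):
    o,r=ray(d,u,v); return o+r*d["z_map"][int(round(v)),int(round(u))]
def cross(a,ua,b,ub):
    o1,r1=ray(a,*ua);o2,r2=ray(b,*ub)
    s=np.linalg.lstsq(np.c_[r1,-r2],o2-o1,rcond=None)[0]
    return (o1+r1*s[0]+o2+r2*s[1])/2, np.linalg.norm(o1+r1*s[0]-o2-r2*s[1])
def save(d,name,box=None,k=1):
    im=d["frame"]
    if box: im=im[box[1]:box[3],box[0]:box[2]]
    cv2.imwrite("pics/"+name,cv2.resize(im,None,fx=k,fy=k,interpolation=cv2.INTER_CUBIC)[:,:,::-1])
E
python3 - <<'E'
from h import *
for n in("scene","top"):
    d=cap(n); save(d,n+"0.png"); print(n,d["vfov"],d["W"].round(3).tolist(),d["cx"],d["cy"])
print(monitor.current_time(),monitor.current_eef_rot())
E
```

```text
scene 48.184578917878454 [[0.16, 0.832, -0.532, 1.09], [0.987, -0.132, 0.091, -0.17], [0.005, -0.54, -0.842, 0.952], [0.0, 0.0, 0.0, 1.0]] 315.08972380673276 240.4086287300435
top 56.14801774418417 [[0.015, -0.999, 0.044, 0.505], [-1.0, -0.014, 0.01, -0.081], [-0.009, -0.044, -0.999, 0.857], [0.0, 0.0, 0.0, 1.0]] 321.4144821718235 236.22911161386332
0.1 [-3.14004159e+00  5.44048463e-05  2.76772319e+00]
```

View pics/scene0.png

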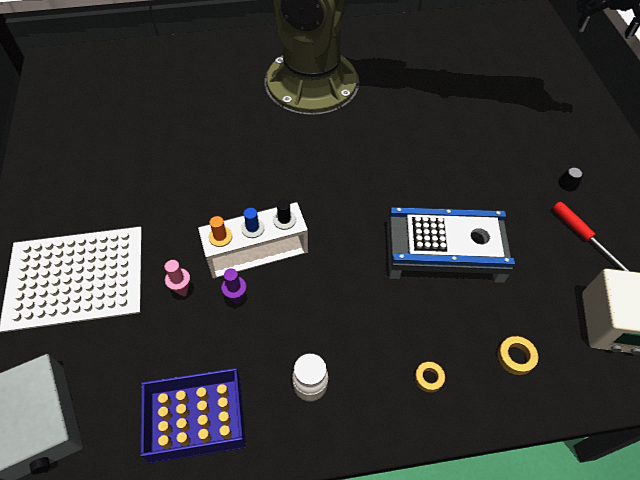

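View pics/top0.png

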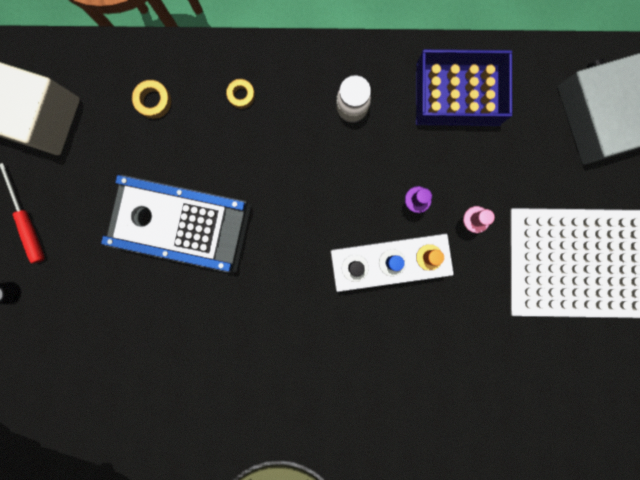

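The orange-knobbed pin stands in the rack's end slot, at scene (217,225) and top (434,257). The fixture hole is at scene (480,236) and top (141,215).

Candidates for the pin in the top view:
- Orange/brass knob in the rack (434,257): chosen.
- Blue (396,263) and black (356,268): plugs.
- Pink (485,218) and purple (423,197): decoys.
- Yellow rings (150,98) and (240,93).
- Orange pegs in the tray (436–490, 68–107).

```bash
cat >> h.py <<'E'
def blob(d,lo,hi,box=None):
    """largest HSV blob in box; returns centroid, contour"""
    m=cv2.inRange(cv2.cvtColor(d["frame"],cv2.COLOR_RGB2HSV),lo,hi)
    if box: k=np.zeros_like(m); k[box[1]:box[3],box[0]:box[2]]=255; m&=k
    c=max(cv2.findContours(m,cv2.RETR_EXTERNAL,cv2.CHAIN_APPROX_NONE)[0],key=cv2.contourArea)
    M=cv2.moments(c); return np.array([M["m10"]/M["m00"],M["m01"]/M["m00"]]),c
E
python3 - <<'E'
from h import *
s,t=cap("scene"),cap("top")
hs=cv2.cvtColor(s["frame"],cv2.COLOR_RGB2HSV);ht=cv2.cvtColor(t["frame"],cv2.COLOR_RGB2HSV)
print("knob hsv",hs[222,217],ht[257,435],"flange",hs[240,217],ht[262,420], "rail",hs[212,440],ht[254,160])
X,e=cross(s,(217,219),t,(435.5,257.5)); print("knob top",X.round(3),e)
X,e=cross(s,(480,236),t,(141.5,215.5)); print("hole",X.round(3),e, onplane(t,141.5,215.5,.068).round(3))
# rack yaw from white blob
c,k=blob(t,(0,0,150),(180,60,255),(325,228,460,296)); b=cv2.boxPoints(cv2.minAreaRect(k))
P=np.array([onplane(t,*q,.085)[:2] for q in b]); print("rack",P.round(3).tolist(),P.mean(0))
# fixture corners
m=cv2.inRange(ht,(100,120,60),(130,255,255)); m[:,:95]=0; m[:,255:]=0; m[:165]=0; m[280:]=0
b=cv2.boxPoints(cv2.minAreaRect(cv2.findNonZero(m))); P=np.array([onplane(t,*q,.07)[:2] for q in b])
print("fixture",P.round(3).tolist(),P.mean(0), np.linalg.norm(np.diff(P,axis=0),axis=1))
w=np.array(cap("wrist")["T_tool_cam"]); print(w.round(3).tolist())
save(t,"crop1.png",(330,180,510,300),4)
E
```

```text
knob hsv [ 16 193 243] [ 19 166 241] flange [ 12 202 148] [ 27 116 243] rail [108 181 202] [108 178 200]
knob top [ 0.506 -0.253  0.145] 0.0004453144852242726
hole [0.573 0.246 0.069] 0.0017121627074997833 [0.572 0.245 0.068]
rack [[0.517, -0.088], [0.548, -0.288], [0.477, -0.298], [0.446, -0.099]] [ 0.49692075 -0.19347071]
fixture [[0.521, 0.316], [0.646, 0.294], [0.599, 0.063], [0.475, 0.087]] [0.56021481 0.19021256] [0.12683142 0.23506364 0.12611706]
[[0.001, -0.963, -0.27, 0.069], [1.0, 0.0, 0.001, -0.0], [-0.001, -0.27, 0.963, -0.143], [0.0, 0.0, 0.0, 1.0]]
```

View pics/crop1.png

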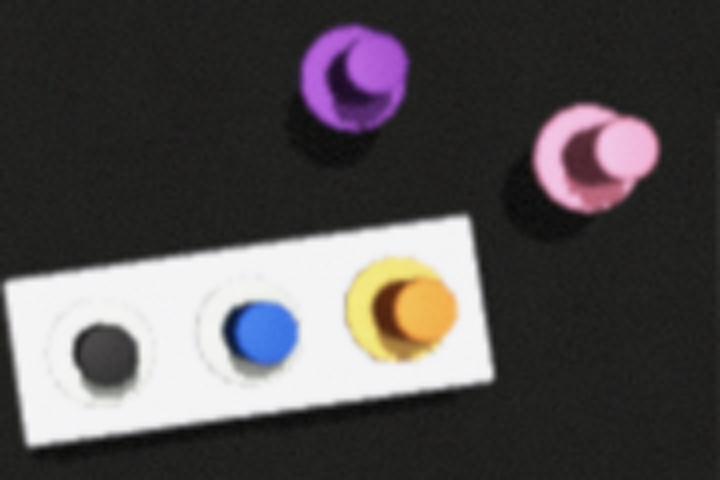

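The crop confirms the choice: orange knob with brass flange at crop (425,310), in the rack slot. Purple and pink are loose on the table. Next I'll look at the fixture from close by, then the pin.

Run:
```python
from h import *
import pickle
fy=np.radians(-11.3)
bot.goto([0.57,0.243,0.26],[np.pi,0,np.pi/2+fy])
a=cap("wrist")
bot.servo_line([0.57+.04,0.243,0.26])
b=cap("wrist")
save(a,"w1.png")
ra=np.radians(8.8)
bot.goto([0.50,-0.25,0.28],[np.pi,0,np.pi/2+ra])
c=cap("wrist")
bot.servo_line([0.54,-0.25,0.28])
d=cap("wrist"); save(c,"w2.png")
pickle.dump([a,b,c,d],open("v.pkl","wb"))
print(monitor.current_time(),monitor.current_joint_positions())
```

```text
4.875 [ 0.22789257  0.43203063  0.25852846  1.50634406 -0.11378582  1.2191219
  0.65707106]
```

View pics/w1.png

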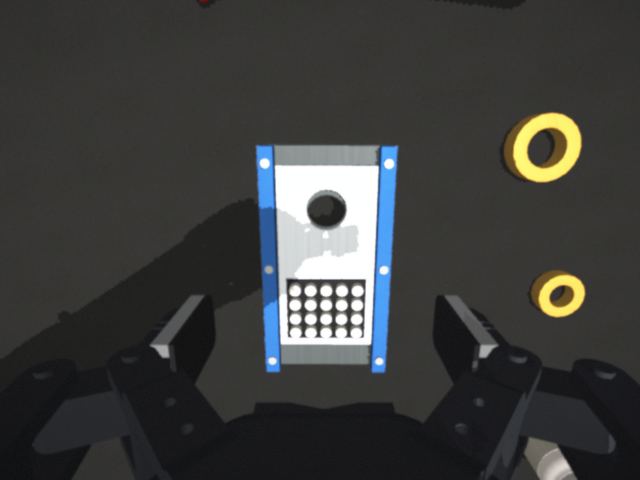

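View pics/w2.png

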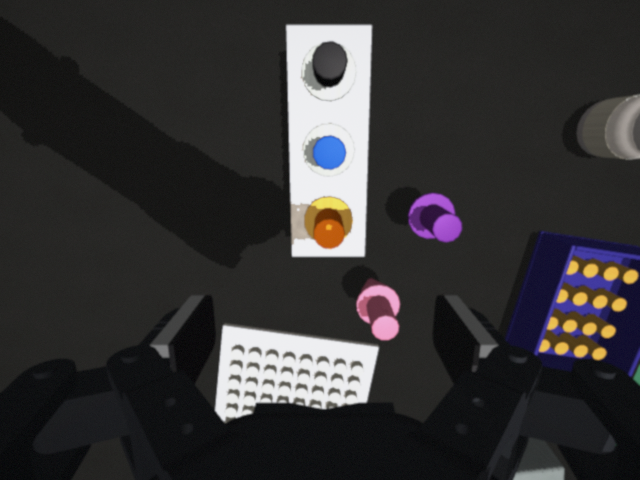

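w1 shows the fixture with the hole at (327,210), the rails' screws and the caps below. w2 shows the orange knob top at about (329,235), blue at (329,152) and black at (329,60). I'll look closer at both.

Run:
```python
from h import *
import pickle
a,b,c,d=pickle.load(open("v.pkl","rb"))
def crop(d,x,y,n=40): return cv2.resize(d["frame"][y-n:y+n,x-n:x+n],(400,300*4//3),interpolation=cv2.INTER_NEAREST)
# predict in b,d
def proj(d,X):
    p=np.linalg.inv(d["W"])@np.r_[X,1]; return (d["f"]*p[0]/p[2]+d["cx"],d["f"]*p[1]/p[2]+d["cy"])
H=onplane(a,327,210,.068); u=proj(b,H); print("hole",H,u)
K=onplane(c,329,237,.138); v=proj(d,K); print("knob",K,v)
cv2.imwrite("pics/c2.png",np.hstack([crop(a,327,210),crop(c,329,230)])[:,:,::-1])
for n,im in(("a",a),("b",b)):
    h=cv2.cvtColor(im["frame"],cv2.COLOR_RGB2HSV); m=cv2.inRange(h,(100,140,60),(125,255,255))
    m[:100]=0;m[400:]=0;m[:,:150 if n=='a' else 60]=0;m[:,470:]=0
    m=cv2.morphologyEx(m,cv2.MORPH_OPEN,np.ones((3,3)))
    k=[q for q in cv2.findContours(m,cv2.RETR_EXTERNAL,cv2.CHAIN_APPROX_NONE)[0] if cv2.contourArea(q)>500]
    P=np.array([onplane(im,*q,.07)[:2] for q in np.vstack(k)[:,0,:]]).astype(np.float32)
    r=cv2.minAreaRect(P*1000); B=cv2.boxPoints(r)/1000; print(n,"rails",len(k),r,B.round(4).tolist())
```

```text
hole [0.57180868 0.2455216  0.068     ] (np.float64(284.0577666945138), np.float64(216.67627031609288))
knob [ 0.50644407 -0.25910166  0.138     ] (np.float64(280.4888847480326), np.float64(229.11863382942863))
a rails 2 ((560.0247802734375, 189.98233032226562), (230.1447296142578, 124.22657012939453), 78.76609802246094) [[0.4767000079154968, 0.08919999748468399], [0.5985000133514404, 0.06499999761581421], [0.6434000134468079, 0.2906999886035919], [0.5214999914169312, 0.3149999976158142]]
b rails 3 ((559.5390014648438, 189.83419799804688), (229.67298889160156, 123.8045654296875), 78.73448181152344) [[0.4763999879360199, 0.0892999991774559], [0.5978000164031982, 0.06509999930858612], [0.6427000164985657, 0.2903999984264374], [0.5213000178337097, 0.31459999084472656]]
```

View pics/c2.png

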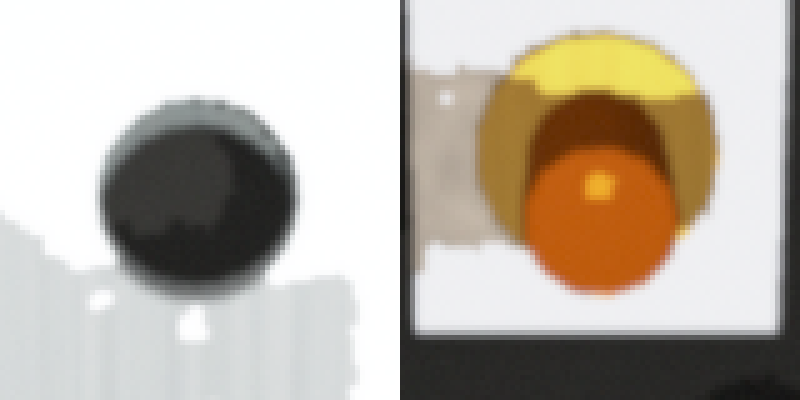

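The left crop shows the hole rim centred at crop (200,200), with the steel base as a grey crescent on the +y side, edge at row ~128. The right crop shows the knob's top disc centred at (201,219), which is pixel (329,234), over the brass flange. I'll triangulate the knob top from the two wrist views and check the base edge.

Run:
```python
from h import *
import pickle
a,b,c,d=pickle.load(open("v.pkl","rb"))
uc,kc=blob(c,(3,150,150),(19,255,255),(290,200,370,262)); ud,kd=blob(d,(3,150,150),(19,255,255),(230,190,330,262))
uc=cv2.minEnclosingCircle(kc);ud=cv2.minEnclosingCircle(kd);print(uc,ud)
print("knob",cross(c,uc[0],d,ud[0]),onplane(c,*uc[0],.138),onplane(d,*ud[0],.138))
E0=onplane(a,327,195.6,.055);y=np.array([.195,.981]);print("base edge -19:",E0[:2]-.019*y)
hs=[]
for im,box in((a,(300,185,355,235)),(b,(255,190,312,240))):
    q,k=blob(im,(0,0,0),(180,255,190),None) if 0 else (None,None)
    m=(im["frame"].max(2)<165).astype(np.uint8); z=np.zeros_like(m); z[box[1]:box[3],box[0]:box[2]]=1; m&=z
    k=max(cv2.findContours(m,cv2.RETR_EXTERNAL,cv2.CHAIN_APPROX_NONE)[0],key=cv2.contourArea)
    e=cv2.fitEllipse(k); hs.append(e[0]); print("hole",e,onplane(im,*e[0],.068))
print(cross(a,hs[0],b,hs[1]))
```

```text
((327.5216064453125, 222.87132263183594), 24.540874481201172) ((285.1659851074219, 215.98880004882812), 25.3406982421875)
knob (array([ 0.50554294, -0.25808523,  0.0938428 ]), np.float64(0.00010128098928321397)) [ 0.50342358 -0.24776112  0.138     ] [ 0.50876999 -0.24789904  0.138     ]
base edge -19: [0.57034916 0.23799659]
hole ((326.1743469238281, 209.6964874267578), (37.957611083984375, 39.11534118652344), 30.931690216064453) [0.57111249 0.24594876 0.068     ]
hole ((283.166259765625, 217.3154296875), (34.699214935302734, 39.18033981323242), 91.82270050048828) [0.5708595  0.24508976 0.068     ]
(array([0.57116765, 0.24588905, 0.06988326]), np.float64(0.0008448352851068136))
```

Run:
```python
from h import *
import pickle
a,b,c,d=pickle.load(open("v.pkl","rb"))
u=[cv2.minEnclosingCircle(blob(i,(3,215,160),(14,255,255),x)[1]) for i,x in((c,(290,200,370,262)),(d,(230,190,330,262)))]
X,e=cross(c,u[0][0],d,u[1][0]); P=(onplane(c,*u[0][0],.138)+onplane(d,*u[1][0],.138))/2
print(u,X,e,P)
if 10<u[0][1]<18 and abs(X[2]-.138)<.012:
    R=[np.pi,0,np.pi/2+np.radians(8.8)]
    bot.goto([P[0],P[1],.22],R)
    bot.gripper_to(.06)
    print(bot.servo_line([P[0],P[1],.095],max_speed=.08,threshold=15), monitor.current_position())
    bot.gripper_to(0.0)
    print(monitor.current_gripper_width(),monitor.current_gripper_force(),monitor.current_force())
    bot.servo_line([P[0],P[1],.25],max_speed=.12)
    print(monitor.current_gripper_width(),monitor.current_force(),monitor.current_time())
    w=cap("wrist"); save(w,"w3.png"); save(cap("scene"),"s3.png",(180,120,340,260),4); pickle.dump(w,open("w.pkl","wb"))
```

```text
[((328.425537109375, 233.1914825439453), 14.919901847839355), ((280.2826232910156, 225.8913116455078), 15.4500150680542)] [ 0.50567547 -0.25715902  0.13460147] 0.0004389201601200521 [ 0.50571885 -0.25626894  0.138     ]
False [ 0.5060023  -0.25642032  0.09545666]
0.024793036554831373 58.65946412086487 [-0.46486463  0.94506993  4.07103808]
0.0249436481347448 [-0.52242229  0.2288019  -2.53049274] 9.2
```

View pics/w3.png

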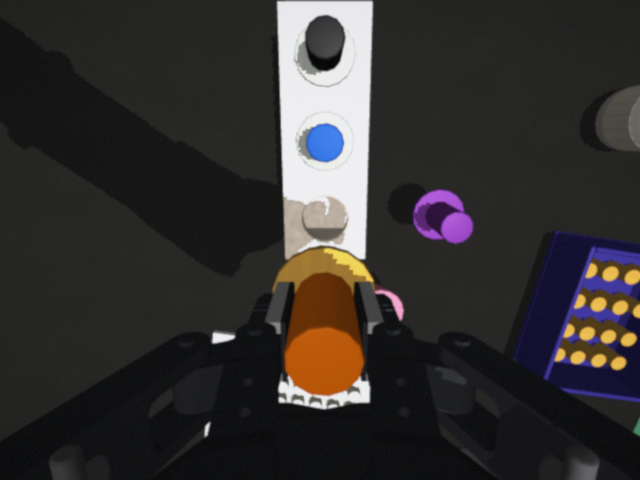

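The pin is gripped upright: knob top disc about (324,356), flange about (324,297), empty slot at (325,218). I'll compute the in-hand offset and tilt.

Run:
```python
from h import *
import pickle
w=pickle.load(open("w.pkl","rb")); p=np.array(monitor.current_position()); R=Ro.from_euler('xyz',monitor.current_eef_rot()).as_matrix()
h=cv2.cvtColor(w["frame"],cv2.COLOR_RGB2HSV)
t=lambda X:(R.T@(X-p)).round(4)
_,k=blob(w,(3,215,160),(14,255,255),(270,230,380,410)); x,y,ww,hh=cv2.boundingRect(k); e=cv2.fitEllipse(k)
# knob-top: near rim (lowest row) is 13 mm out from its centre
print("bbox",x,y,ww,hh,"fit",e)
uc=x+ww/2-.5
print("knob top via rim", t(onplane(w,uc,y+hh-.5,p[2]+.043))+[.013,0,0], "via centre", t(onplane(w,e[0][0],e[0][1],p[2]+.043)))
print("flange via far rim", t(onplane(w,324,247,p[2]-.005))-[.023,0,0], t(onplane(w,272,290,p[2]-.005)),t(onplane(w,376,290,p[2]-.005)))
```

```text
bbox 286 328 77 66 fit ((323.6369323730469, 360.4768371582031), (65.1178207397461, 75.99809265136719), 91.47571563720703)
knob top via rim [ 0.0015 -0.0002 -0.043 ] via centre [ 0.0006 -0.0004 -0.043 ]
flange via far rim [-0.0002 -0.0002  0.005 ] [ 0.0032 -0.0228  0.005 ] [0.0032 0.0224 0.005 ]
```

Run:
```python
from h import *
R=[np.pi,0,np.pi/2+np.radians(-11.25)]
B=[0.570,0.238]
bot.servo_line([*np.array(monitor.current_position())[:2],.28])
bot.goto([*B,.26],R); bot.sleep(.2)
f0=np.array(monitor.current_force())
print(bot.servo_line([*B,.15],max_speed=.1,threshold=8))
print(bot.servo_line([*B,.124],max_speed=.03,threshold=6)); bot.sleep(.15)
print(monitor.current_position(),monitor.current_force()-f0,monitor.current_time())
w=cap("wrist"); s=cap("scene")
im=np.hstack([cv2.resize(w["frame"][160:400,200:440],(400,400)),cv2.resize(s["frame"][180:300,380:500],(400,400))])
cv2.imwrite("pics/c4.png",im[:,:,::-1])
```

```text
False
False
[0.57011433 0.23803268 0.12422835] [0.71965861 0.64817938 0.78842854] 14.075
```

View pics/c4.png

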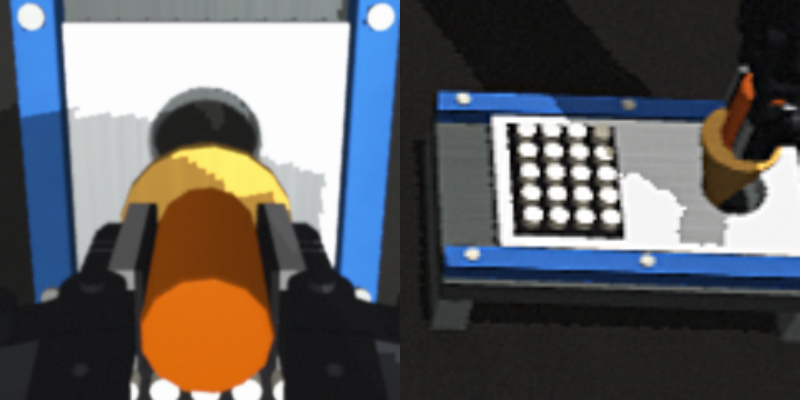

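The nose stands inside the opening, with the hole rim visible at crop (207,120) and the pin at (740,190) in the scene crop, and there is no contact force. I'll press down in steps.

Run:
```python
from h import *
B=np.array([0.570,0.238]); f0=np.array(monitor.current_force())
for z in (.114,.106,.100,.096,.092,.088,.084,.081,.079):
    hit=bot.servo_line([*B,z],max_speed=.02,threshold=30)
    print(z,hit,np.round(monitor.current_position(),4),np.round(monitor.current_force()-f0,1))
    if hit: break
print(monitor.current_time())
```

```text
0.114 False [0.5702 0.2388 0.1141] [1.6 4.2 0.7]
0.106 False [0.5701 0.2378 0.1058] [1.4 3.9 2.1]
0.1 False [0.5698 0.2378 0.0996] [0.9 4.6 0.9]
0.096 False [0.5697 0.2378 0.0954] [ 2.2  3.3 -0.8]
0.092 False [0.5698 0.2379 0.0916] [ 2.   4.2 -1.7]
0.088 False [0.57   0.2379 0.0877] [ 2.   3.8 -0.9]
0.084 False [0.57   0.2379 0.0837] [ 0.6  3.4 -0.8]
0.081 False [0.57   0.238  0.0808] [ 2.9  3.3 -1.6]
0.079 False [0.57   0.2379 0.0789] [ 1.7  4.3 -0.1]
17.775
```

Run:
```python
from h import *
B=np.array([0.570,0.238])
print(bot.servo_line([*B,.074],max_speed=.015,threshold=12),monitor.current_position(),monitor.current_force())
bot.gripper_to(.06)
bot.servo_line([*B,.22],max_speed=.1)
bot.sleep(.3)
w=cap("wrist"); s=cap("scene")
u=cv2.minEnclosingCircle(blob(w,(3,200,120),(16,255,255),(200,60,450,450))[1]);print("knob",u,onplane(w,*u[0],.121))
im=np.hstack([cv2.resize(w["frame"][120:360,200:440],(400,400)),cv2.resize(s["frame"][170:290,400:520],(400,400))])
cv2.imwrite("pics/c5.png",im[:,:,::-1]); print(monitor.current_time(),monitor.current_force())
```

```text
True [0.57006062 0.2381067  0.07837944] [-1.03688487  0.02162146  5.92328694]
knob ((324.0, 231.6666717529297), 22.688810348510742) [0.5706308  0.24263758 0.121     ]
20.4 [-0.03213086 -0.86022456  0.42947169]
```

View pics/c5.png

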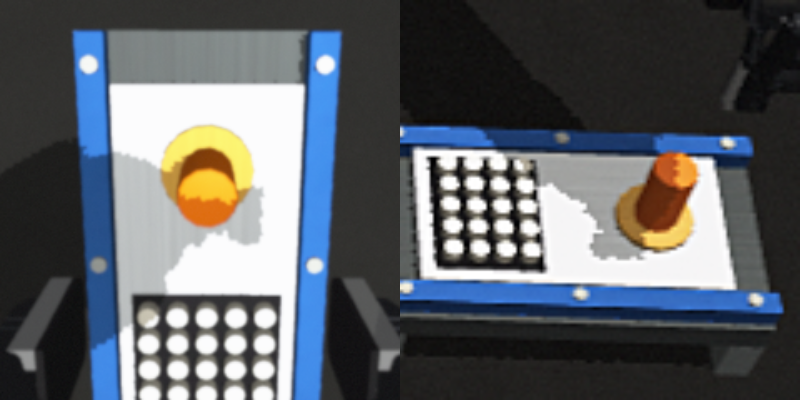

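The pin is upright, its flange is flat on the carriage, the carriage has slid into line, and the gripper is clear. I'm handing it in.

```bash
python3 -c "
from h import *
print(bot.sign_off())"
```

```text
the job is handed in; nothing more can be done
None
```

The brass pin stands upright through the carriage and into the base with its flange down and the gripper clear; I handed the job in at about 20 s, but the sign-off gave no verdict.

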